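# Set the spice mill's spindle flat and hold the crank collar on it

## Robot

A 6-joint arm with a two-finger parallel gripper is mounted at the origin on the work surface. World frame = base frame: x ahead of the robot, y to its left, z up, the work surface at z = 0. Lengths are in m, angles in rad, forces in N, time in s.
With the tool pointing down it reaches from about 0.3 to 0.775 m from the base axis. Payload 14.6 kg.
Tool frame: the origin (TCP) lies at the very end of the fingers, on their centre line; the grasp point (between the pads) lies 19 mm behind it (pinch_z is the distance from the TCP to the grasp point, in m); z points along the fingers, y is the direction in which the jaws open and shut (so a half turn about z gives the same grasp; the last joint's range is limited). The gripper opens to 94 mm and grips with 3 to 60 N. Pads are 16 mm wide; open, the fingers measure 119 mm over their backs; the gripper's body (75 mm by 177 mm) begins 78 mm behind the grasp point.
Start: joints at [-1.279, 0.3, 1.521, -0, 1.321, -0.067], TCP at [0.193, -0.515, 0.205] pointing down, gripper open.
Joint ranges: [-3.03, 3.03], [-0.79, 2.21], [0.23, 2.52], [-1.04, 4.18], [0, 3.07], [-2.55, 2.55]. Speed limits (rad/s): [2.22, 2.22, 2.57, 3.14, 3.14, 3.14].

## Interface

Orientations are given as [roll, pitch, yaw] about the fixed x, y, z axes, in that order (R = Rz(yaw) Ry(pitch) Rx(roll)).
In Python, from station import get_obs, camera, hand_in, pinch_z gives the robot as it stands.
- The arm moves only by the tool servo_tool, never from a script. Its argument "moves" is a list that holds one entry, the list of rows, each a list of 7 numbers: the turn, a rotation vector about the tool's x, y, z normalised to -1 to 1, where 1 is pi/2 rad, then the shift along the tool's x, y, z normalised to -1 to 1, where 1 is 500 mm, then the closure, from 0 (fully open) to 1 (shut). In form: [[[rx, ry, rz, x, y, z, hand], ...]]. A call has 1 to 12 rows; each row is the pose to reach, as a shift and turn from the pose measured when the call began, along the tool's axes at that moment; what a row does not reach only later rows make up. A row lasts 1/12 s, in which the tool goes at most 41.7 mm and 7.16 degrees, less where a joint would pass 70% of its speed; a pose out of reach is approached as far as the arm can. A call with a number of a shift or a turn outside -1 to 1 is refused whole. A call with a gripper value outside its range is refused whole. The fingers move at their own pace and stop on an object; "squeeze" is the grip in N (left out, the last holds). Time passes only in rows, so rows that repeat a pose let the fingers close. It gives the time, the measured TCP pose, the force and the opening at its end, in the units of the state.
- get_obs(): the state, without advancing time (a new reading comes with each control period).
- camera(name): name is "scene" or "top" or "wrist"; returns a dict with "color" (400x640x3 uint8, red, green, blue), "intrinsics" (3x3 intrinsics, pixels), "rvec" (rotation vector, rad) and "tvec" (3), from world to camera coordinates, as OpenCV has them. Camera axes: x right, y down, z forward; pixel columns grow to the right and rows downward; lengths in m; the calibration is good to about 2 mm. A picture is of the moment at which its call begins. There is no depth.
- hand_in(): hands the job in, once; it reports no verdict.
The state is a dict: "time_s": time; "qpos": joint angles; "joint_vel": joint speeds; "tau": joint torques, N m; "ee_pos": TCP position; "eef_rot": TCP orientation; "force": force on the tool from outside, world axes, zero at the start; "moment": the same for the moment, N m; "grip_width": finger opening in m.
Only numpy, scipy, OpenCV 4.12 (cv2) and the standard library are available. Lean on these libraries where they do the work, as an engineer would, in place of code of your own. Each camera call takes 0.05 s, during which the arm holds its last target.

## Task

The crank collar has to go back on the spice mill. First pinch the bare upright spindle with the fingers and turn it until its milled flat faces the same way as the spout; then pick up the collar, lower it over the spindle with its thumbscrew over the flat (also facing the spout), and press it down against the springy washer as far as it goes. Finish while still gripping the collar and holding it pressed down there - do not let go - and leave the bowl, jar and spoon where they are.

Things in the scene. Friction and masses are not known exactly. Their poses are not given: they have to be found in the camera images.
- mill: hand spice mill fixed to the slab: white waisted round housing, 116 mm across at the foot, 104 mm at the flat top, top face 95 mm above the slab. Origin: centre of its underside, on the spindle's axis; z up. Its +x axis points along the short aluminium spout, an open chute on one side of the housing that reaches 95 mm out from the axis, its highest edge 90 mm above the slab.
- spindle (a joint): angle of the upright spindle, rad: 0 = its flat faces the spout (mill +x), positive = turned counter-clockwise seen from above. It starts turned counter-clockwise by 0.5 to 1.4. Turns both ways to +-3 with light steady friction (about 0.08 N m) and stays where it is left. It cannot move otherwise.
- spindle_top (a point): centre of the steel spindle's top end. The spindle stands 50 mm above the housing top (its top 145 mm above the slab): a 20 mm round bar with one flat along its full length, 4 mm from its axis, so it is 14 mm thick across the flat; pinched across the flat by parallel pads it lines up with them. Top edge bevelled over 4 mm. This point's +x axis is the direction the flat faces.
- washer (a joint): how far the springy washer under the collar is pressed down, m: 0 = up, 0.008 = fully down. A dark ring, 42 mm outside, 4 mm thick, round the foot of the spindle; its top face is 14 mm above the housing top when up, 6 mm when fully down. The spring pushes up with 3 N when up and 7.8 N when fully down; it lifts the collar again if that is let go.
- collar_mid (a point): centre of the loose crank collar, 14 mm above its underside: plain aluminium block 44 x 40 x 28 mm (its x, y, z), 0.16 kg, with its bore upright (z up). Grip it on the two plain sides, 40 mm apart along y. The bore runs right through: 24 mm round with a flat side 6 mm from its axis towards +x. It passes over the spindle (2 mm play) only with +x within 0.2 rad of the spindle flat.
- screw (a point): tip of the steel thumbscrew that sticks out of the collar's +x face at mid height, 43 mm from the collar's centre, with a small wing 26 mm wide; it marks the side where the bore is flat.
- bowl: small blue ceramic bowl, 100 mm across, 42 mm high, standing under the spout; leave it. Origin: centre of its underside.
- jar: glass spice jar with a twist cap, 50 mm across, 85 mm high; leave it. Origin: centre of its underside. (Not listed: a fixed aluminium steamer on its pot, 204 mm high, stands off to the robot's right, at least 80 mm clear of the collar.)
- spoon: olive-wood spoon, 190 mm long, lying flat along its x axis; leave it.
Not all that is in view belongs to the job. There is more than one size of the part that bears collar_mid; the job needs the smallest. Of the things shaped like the mill, the white one is meant.

How it is judged:
On the way:
1. the fingers hold the bare spindle with its flat facing the spout (value of joint spindle between -0.25 and 0.25 rad and contact force between the fingers and spindle above 1 N and horizontal distance between collar_mid and spindle_top above 0.06 m), for 0.2 s.
At the end, for the whole second after the job is handed in: Collar on the spindle (axes within 4 mm, upright within 0.12 rad), washer pressed down at least 5.5 of 8 mm, the flat within 0.3 rad and the thumbscrew within 0.35 rad of the spout direction, and the fingers still holding the collar (over 2 N) through the last second (value of joint spindle between -0.3 and 0.3 rad and value of joint washer above 0.0055 m and horizontal distance between collar_mid and spindle_top below 0.004 m and z of collar_mid in the frame of mill below 0.119 m and angle between the x axis of collar_mid and the x axis of mill, either way round below 0.35 rad and angle between collar_mid's own z axis and vertical below 0.12 rad and contact force between the fingers and collar above 2 N); the arm keeps its last pose, push and grip.
It fails at once if the bowl is moved more than 3 cm (distance of bowl from where it was at the start of the episode above 0.03 m).
It fails at once if the jar is moved more than 3 cm (distance of jar from where it was at the start of the episode above 0.03 m).
It fails at once if the spoon is moved more than 3 cm (distance of spoon from where it was at the start of the episode above 0.03 m).
It also fails if it takes over 51 s, if anything falls off the work surface, if the arm or the gripper's body presses on something with over 40 N, if the wrist force passes 120 N, or if a joint passes its speed limit or range.

## Working session

There is one attempt and no reset: what is moved stays moved. The work goes in short steps, Python scripts to look and compute and a tool call to move; the robot and the scene stay as the last step left them, time stands still between calls to the robot, and variables do not carry over. Pictures are saved under pics/ and viewed, and the job is handed in when it is done.

Besides the shell and the picture viewer there is one more tool, called after "Call:" by a JSON object that holds its "api" and its "payload", one argument or row to a line. servo_tool: Moves the arm, as the interface text tells. Scaled input: -1 to 1 covers 500 mm each way for a shift and pi/2 rad each way for a turn. Its arguments: {"type":"object","properties":{"moves":{"type":"array"},"squeeze":{"type":"number"}},"required":["moves"]}

```bash
ls; mkdir -p pics; python3 - <<'E'
from station import *
import cv2
print(get_obs(), pinch_z)
for n in ["scene","top","wrist"]:
    c=camera(n); cv2.imwrite(f"pics/{n}0.png",c["color"][:,:,::-1]); print(n,c["intrinsics"],c["rvec"],c["tvec"])
E
```

```text
pics
{'time_s': 0.0, 'qpos': array([-1.27861159e+00,  3.00457099e-01,  1.52163190e+00, -1.55418734e-05,
        1.32072009e+00, -6.65942348e-02]), 'joint_vel': array([-0.00111837, -0.00054823,  0.00112862,  0.0007191 ,  0.00051565,
       -0.00026047]), 'tau': array([ 5.97606668e-04, -5.31803012e+01, -3.52738702e+01,  7.09288102e-02,
        2.43866723e-02, -6.76540458e-05]), 'ee_pos': array([ 0.19303484, -0.51470245,  0.20487252]), 'eef_rot': array([-3.14037791e+00, -6.59276250e-05,  3.58782788e-01]), 'force': array([ 0.0397281 , -0.42680375, -0.59361783]), 'moment': array([-0.03369335,  0.01034317,  0.00968761]), 'grip_width': 0.09375580031053844} 0.0188
scene [[419.28325384   0.         311.20124491]
 [  0.         419.28325384 205.63595027]
 [  0.           0.           1.        ]] [ 1.63747307  2.11706764 -0.67323578] [ 0.07457136 -0.38652971  1.43277228]
top [[367.181935     0.         320.31845154]
 [  0.         367.181935   197.34001836]
 [  0.           0.           1.        ]] [ 2.16318535 -2.1809377   0.09826204] [0.04195297 0.54335766 0.91083594]
wrist [[302.61871929   0.         321.05441415]
 [  0.         302.61871929 191.76630248]
 [  0.           0.           1.        ]] [-2.41682097  1.67505824  0.20056949] [-0.54990427 -0.02317291  0.38934252]
```

View pics/scene0.png

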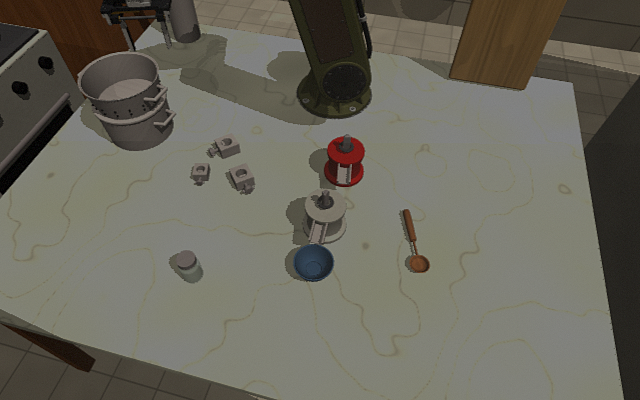

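View pics/top0.png

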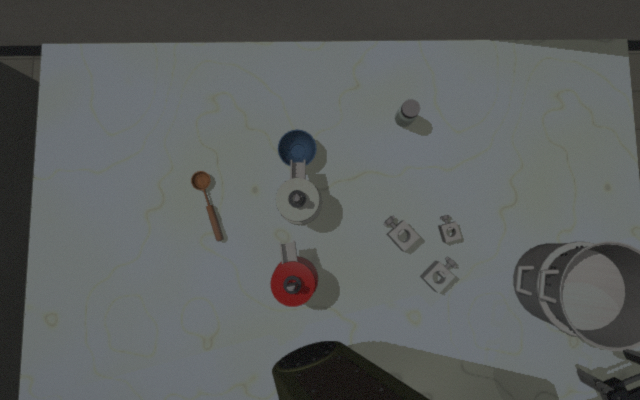

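View pics/wrist0.png

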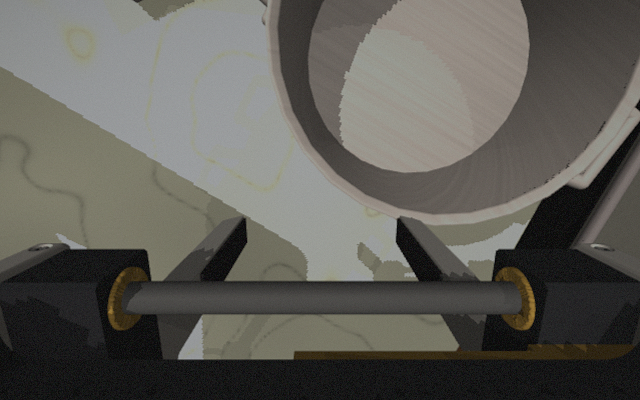

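The top view shows three collars, at (403,235), (451,230) and (440,276). (451,230) looks smallest. The white mill is at (298,200), with a red decoy mill at (294,280). Next I take close crops and measure.

```bash
cat > h.py <<'E'
import numpy as np, cv2
from station import *
def cam(n):
    c=camera(n); c["R"]=cv2.Rodrigues(np.array(c["rvec"],float))[0]; c["t"]=np.array(c["tvec"],float); return c
def ray(c,uv,z):
    K=np.array(c["intrinsics"]); R=c["R"]; o=-R.T@c["t"]
    d=R.T@(np.linalg.inv(K)@np.array([uv[0],uv[1],1.]))
    return o+d*(z-o[2])/d[2]
def proj(c,P):
    p=c["R"]@np.array(P)+c["t"]; q=np.array(c["intrinsics"])@p; return q[:2]/q[2]
def crop(c,u0,v0,w,h,s,name):
    im=c["color"][v0:v0+h,u0:u0+w,::-1]
    im=cv2.resize(im,None,fx=s,fy=s,interpolation=cv2.INTER_CUBIC)
    im=cv2.convertScaleAbs(im,alpha=1.5); cv2.imwrite("pics/"+name,im)
E
python3 - <<'E'
from h import *
c=cam("top"); crop(c,370,200,110,105,7,"c1.png"); crop(c,260,120,80,110,5,"m1.png")
s=cam("scene"); crop(s,180,125,90,75,8,"c2.png"); crop(s,285,170,70,110,5,"m2.png")
for p in [(403,235),(451,230),(440,276)]: print(p,ray(c,p,.028))
for p in [(298,200),(294,280)]: print(p,ray(c,p,.145))
print("cam",-c["R"].T@c["t"],-s["R"].T@s["t"])
E
```

```text
(403, 235) [ 0.44651064 -0.16983343  0.028     ]
(451, 230) [ 0.45807354 -0.29101389  0.028     ]
(440, 276) [ 0.34422215 -0.25895529  0.028     ]
(298, 200) [0.5269544  0.08682882 0.145     ]
(294, 280) [0.35216673 0.0959501  0.145     ]
cam [0.45628649 0.03501321 0.95770373] [1.13196537 0.20781353 0.93982469]
```

```bash
cd pics; python3 -c "
import cv2,numpy as np
for a,b,o in [('c1','c2','c'),('m1','m2','m')]:
    A=cv2.imread(a+'.png');B=cv2.imread(b+'.png');print(A.shape,B.shape)
"
```

```text
(735, 770, 3) (600, 720, 3)
(550, 400, 3) (550, 350, 3)
```

View pics/c1.png

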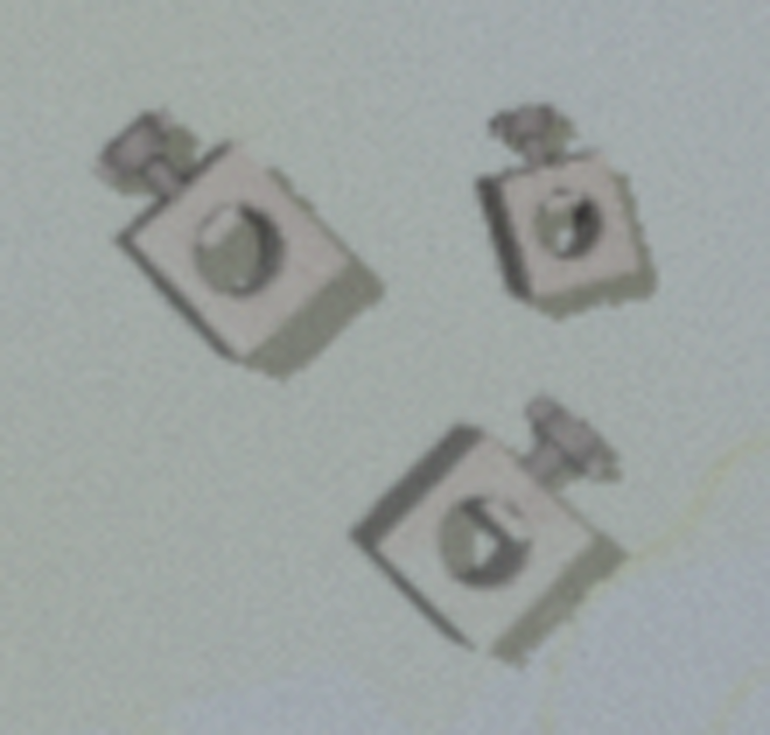

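View pics/c2.png

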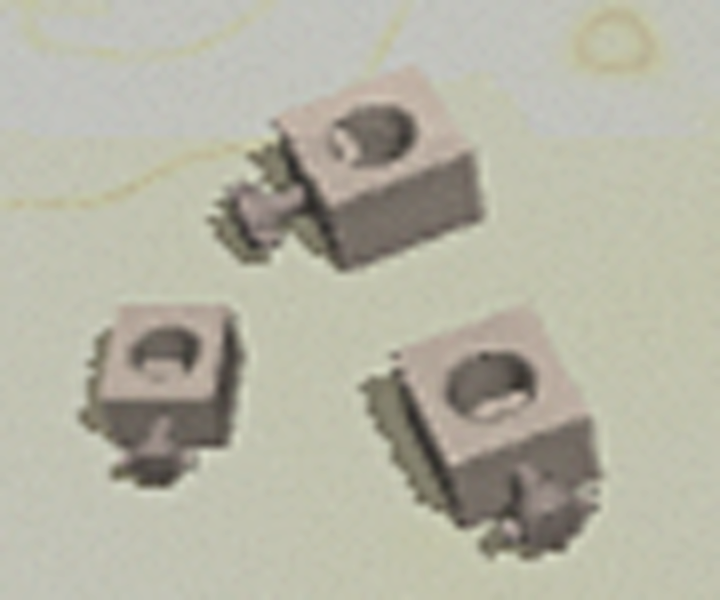

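View pics/m1.png

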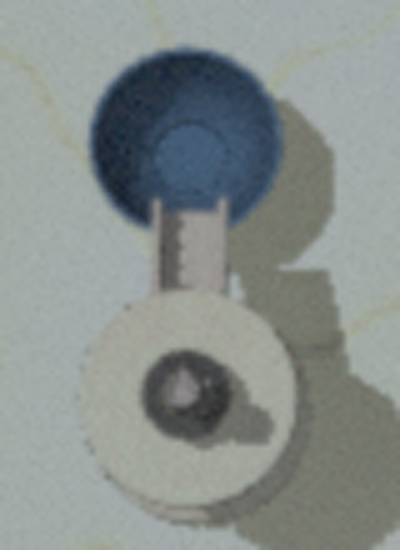

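View pics/m2.png

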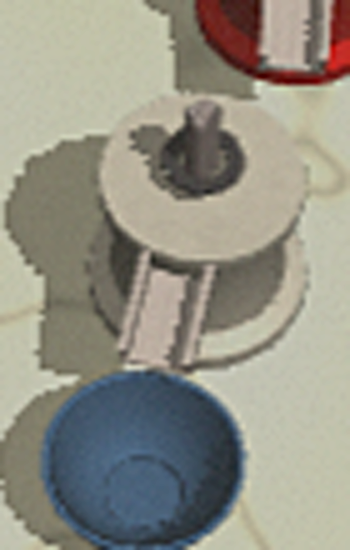

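```bash
python3 - <<'E'
from h import *
c=cam("top"); s=cam("scene")
# collar top face (crop corners)
T=[(485,180),(600,152),(640,280),(525,300)]
P=np.array([ray(c,(370+u/7-.5,200+v/7-.5),.028) for u,v in T]);print(P.round(4),"ctr",P.mean(0))
print("sides",[np.linalg.norm(P[i]-P[(i+1)%4]).round(4) for i in range(4)])
S=[(118,303),(232,305),(222,402),(100,402)]
Q=np.array([ray(s,(180+u/8-.5,125+v/8-.5),.028) for u,v in S]);print("scene ctr",Q.mean(0),[np.linalg.norm(Q[i]-Q[(i+1)%4]).round(4) for i in range(4)])
print(Q.round(4))
w=ray(c,(370+535/7,200+125/7),.018);print("screw top",w)
print("screw scene",ray(s,(180+155/8,125+465/8),.014))
# white mill top: mask
for n,k,roi in (("top",c,(260,170,340,232)),("scene",s,(285,175,360,230))):
    im=k["color"][:,:,::-1].copy(); hsv=cv2.cvtColor(im,cv2.COLOR_BGR2HSV); x0,y0,x1,y1=roi
    print(n,hsv[215,298] if n=="top" else hsv[215,325], hsv[250,250])
# manual
m=ray(c,(260+191/5-.5,120+397/5-.5),.095);print("mill top",m)
for (u,v) in [(82,397),(298,397),(190,290),(190,503)]: print(ray(c,(260+u/5-.5,120+v/5-.5),.095))
for (u,v) in [(157,200),(157,290),(224,200),(229,290)]: print("chute",ray(c,(260+u/5-.5,120+v/5-.5),.088))
for (u,v) in [(100,165),(308,165),(205,92),(205,262)]: print("s",ray(s,(285+u/5-.5,170+v/5-.5),.095))
E
```

```text
[[ 0.4703 -0.2607  0.028 ]
 [ 0.4801 -0.3025  0.028 ]
 [ 0.4341 -0.315   0.028 ]
 [ 0.4273 -0.2734  0.028 ]] ctr [ 0.45295525 -0.28791935  0.028     ]
sides [np.float64(0.0429), np.float64(0.0476), np.float64(0.0421), np.float64(0.0449)]
scene ctr [ 0.45296426 -0.28613763  0.028     ] [np.float64(0.0411), np.float64(0.0454), np.float64(0.0428), np.float64(0.0463)]
[[ 0.4358 -0.3128  0.028 ]
 [ 0.4263 -0.2729  0.028 ]
 [ 0.4694 -0.2587  0.028 ]
 [ 0.4803 -0.3002  0.028 ]]
screw top [ 0.48906921 -0.28413166  0.018     ]
screw scene [ 0.49341747 -0.27539459  0.014     ]
top [ 40  14 110] [100  13 115]
scene [ 21  40 121] [ 35  23 132]
mill top [0.53391297 0.09071853 0.095     ]
[0.53434105 0.14217338 0.095     ]
[0.53349291 0.04022827 0.095     ]
[0.58488841 0.09107773 0.095     ]
[0.48396777 0.091301   0.095     ]
chute [0.62972993 0.10729784 0.088     ]
chute [0.58606645 0.10732116 0.088     ]
chute [0.62944995 0.07509568 0.088     ]
chute [0.5857729  0.07287601 0.088     ]
s [0.54012441 0.04412816 0.095     ]
s [0.51378645 0.14441005 0.095     ]
s [0.48193271 0.08411815 0.095     ]
s [0.58312906 0.10803553 0.095     ]
```

Crop check: the collar at (451,230) measures about 43x42 mm, and the other two are clearly larger, so it is the one wanted. It sits at about (0.453,-0.287) with yaw about 0.26. The mill axis is at about (0.534,0.091), and the measured top diameter of 102 mm fits the 104 given. The spout points close to world +x.

```bash
cat >> h.py <<'E'
from scipy.spatial.transform import Rotation as Ro
def plan(p,yaw):
    o=get_obs(); R=Ro.from_euler("xyz",o["eef_rot"]); p0=o["ee_pos"]
    T=Ro.from_euler("xyz",[np.pi,0,yaw]); d=R.inv().apply(np.array(p)-p0); r=(R.inv()*T).as_rotvec()
    print("turn",(r/(np.pi/2)).round(4),"shift",(d/.5).round(4),"t",o["time_s"])
E
python3 - <<'E'
from h import *
w=cam("wrist"); o=get_obs(); R=Ro.from_euler("xyz",o["eef_rot"])
print("cam in tool",R.inv().apply(-w["R"].T@w["t"]-o["ee_pos"]),"fwd",R.inv().apply(w["R"][2]))
plan([.534,.091,.31],1.4)
plan([.193,-.515,.31],.36)
t=cam("top");print("steamer",ray(t,(598,295),.204),ray(t,(515,280),.204))
E
```

```text
cam in tool [ 0.06878291  0.00029078 -0.17841905] fwd [-2.34958341e-01  4.27535588e-05  9.72005440e-01]
turn [-1.000e-04 -1.000e-04 -6.629e-01] shift [ 1.0639 -0.8954 -0.209 ] t 0.4
turn [-0.0001 -0.     -0.0008] shift [-0.0003 -0.     -0.2093] t 0.4
steamer [ 0.32550198 -0.51852447  0.204     ] [ 0.35635237 -0.35399079  0.204     ]
```

Call:
{"api": "servo_tool", "payload": {
  "moves": [
    [[0,0,0,0,0,-0.1,0],[0,0,0,0,0,-0.2,0],[0,0,0,0.05,-0.05,-0.21,0],[0,0,-0.07,0.12,-0.1,-0.21,0],[0,0,-0.14,0.18,-0.16,-0.21,0],[0,0,-0.21,0.24,-0.22,-0.21,0],[0,0,-0.28,0.3,-0.28,-0.21,0],[0,0,-0.35,0.36,-0.33,-0.21,0],[0,0,-0.42,0.42,-0.38,-0.21,0],[0,0,-0.5,0.48,-0.44,-0.21,0],[0,0,-0.58,0.54,-0.5,-0.21,0],[0,0,-0.66,0.6,-0.55,-0.21,0]]
  ]
}}

```text
time_s: 1.45
ee_pos: [0.3776, -0.15, 0.3108]
eef_rot: [3.141, 0.0, 1.4]
force: [0.3, -0.6, -1.5]
grip_width: 0.094
```

```bash
python3 - <<'E'
from h import *
plan([.534,.091,.27],2.4); print(get_obs()["ee_pos"],get_obs()["eef_rot"])
E
```

```text
turn [ 5.000e-04  4.000e-04 -6.369e-01] shift [0.5283 0.226  0.0818] t 1.45
[ 0.37759043 -0.14999889  0.31084118] [3.14064512e+00 1.73150389e-04 1.39954193e+00]
```

Call:
{"api": "servo_tool", "payload": {
  "moves": [
    [[0,0,-0.08,0.08,0.03,0,0],[0,0,-0.16,0.16,0.06,0,0],[0,0,-0.24,0.23,0.09,0,0],[0,0,-0.32,0.3,0.12,0.02,0],[0,0,-0.4,0.37,0.15,0.04,0],[0,0,-0.48,0.44,0.18,0.06,0],[0,0,-0.56,0.5,0.21,0.08,0],[0,0,-0.637,0.528,0.226,0.082,0],[0,0,-0.637,0.528,0.226,0.082,0],[0,0,-0.637,0.528,0.226,0.082,0]]
  ]
}}

```text
time_s: 2.28
ee_pos: [0.5339, 0.0912, 0.2695]
eef_rot: [-3.141, 0.0, 2.4]
force: [0.3, -0.7, -0.2]
grip_width: 0.0938
```

```bash
python3 - <<'E'
from h import *
print(get_obs()["ee_pos"],get_obs()["eef_rot"])
w=cam("wrist"); crop(w,0,0,640,400,1.2,"w1.png")
p=proj(w,[.534,.091,.145]);print(p); u,v=(p-40).astype(int); u=max(u,0);v=max(v,0);print(u,v)
crop(w,u,v,80,80,8,"w1c.png")
E
```

```text
[0.53388797 0.09117868 0.26946833] [-3.14118756e+00  3.33314448e-04  2.39953369e+00]
[320.33968797 186.01471206]
280 146
```

View pics/w1.png

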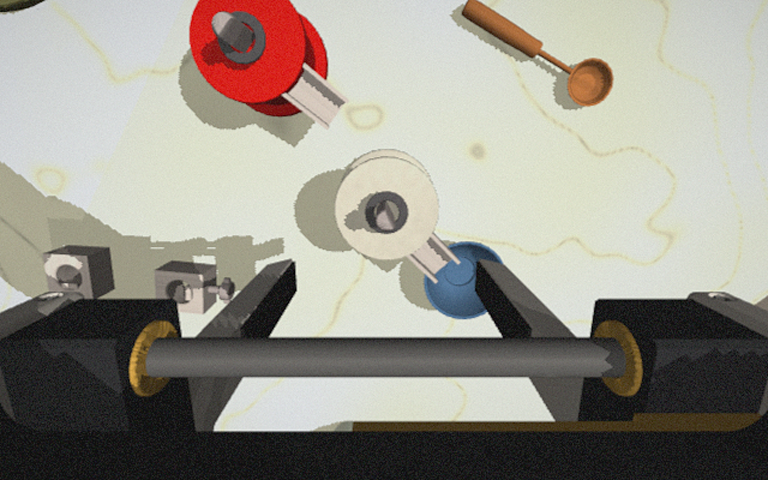

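View pics/w1c.png

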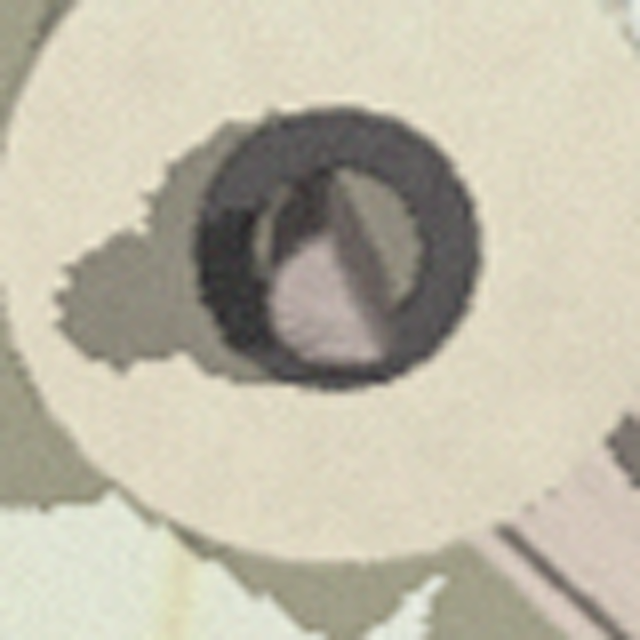

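```bash
python3 - <<'E'
from h import *
w=cam("wrist")
def r(u,v,z): return ray(w,(280+u/8-.5,146+v/8-.5),z)
a,b=r(330,240,.145),r(387,358,.145); d=a-b; print("flat top edge",a,b,np.arctan2(d[1],d[0]), "normal", np.arctan2(d[1],d[0])-np.pi/2)
a,b=r(338,180,.109),r(400,305,.109); d=a-b; print("flat foot",np.arctan2(d[1],d[0])-np.pi/2)
for q in [(340,250),(270,300),(320,362)]: print(r(*q,.145))
p=[r(u,v,.109) for u,v in [(195,250),(483,250),(335,107),(335,390)]]; print("washer",np.mean(p[:2],0),np.mean(p[2:],0))
def e(u,v,z): return ray(w,(u/1.2-.5,v/1.2-.5),z)
for z in(.085,): 
  A=[e(436,283,z),e(409,253,z),e(460,260,z),e(432,232,z)]
  for q in A: print(q)
  print("spout", [np.arctan2(*(A[i]-A[i+1])[[1,0]]) for i in(0,2)])
crop(w,330,180,80,75,8,"w1s.png")
E
```

```text
flat top edge [0.52621947 0.09803175 0.145     ] [0.54255245 0.09296318 0.145     ] 2.8406882589877185 normal 1.269891932192822
flat foot 1.2832261631919928
[0.52803515 0.09809125 0.145     ]
[0.52675263 0.08708986 0.145     ]
[0.53709212 0.08625718 0.145     ]
washer [0.53313088 0.09340583 0.109     ] [0.53279649 0.092937   0.109     ]
[0.62831951 0.07724194 0.085     ]
[0.58382093 0.07835409 0.085     ]
[0.62588026 0.11263731 0.085     ]
[0.58302204 0.11086829 0.085     ]
spout [np.float64(-0.024987736308001295), np.float64(0.04125257970361054)]
```

View pics/w1s.png

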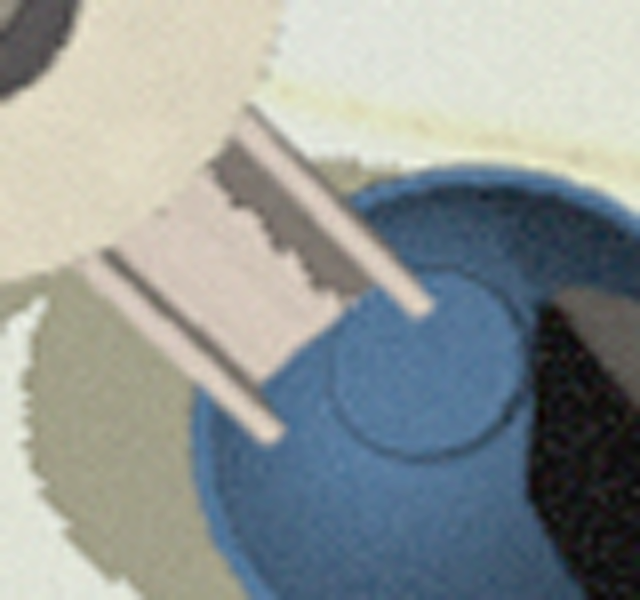

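Flat faces about 1.27 rad and the spout about 0.01. The spindle axis is at about (0.5335,0.092). Top and wrist views agree to about 2 mm. Next: align the jaws across the flat and descend.

```bash
python3 - <<'E'
from h import *
plan([.5326,.0891,.113],2.84)
E
```

```text
turn [ 2.000e-04  8.000e-04 -2.822e-01] shift [ 0.0005 -0.0032  0.3145] t 2.3833
```

Call:
{"api": "servo_tool", "payload": {
  "moves": [
    [[0,0.001,-0.08,0,-0.003,0,0],[0,0.001,-0.16,0,-0.003,0,0],[0,0.001,-0.24,0,-0.003,0,0],[0,0.001,-0.282,0,-0.003,0.06,0],[0,0.001,-0.282,0,-0.003,0.12,0],[0,0.001,-0.282,0,-0.003,0.18,0.2],[0,0.001,-0.282,0,-0.003,0.24,0.3],[0,0.001,-0.282,0,-0.003,0.28,0.4],[0,0.001,-0.282,0,-0.003,0.3,0.5],[0,0.001,-0.282,0,-0.003,0.314,0.5],[0,0.001,-0.282,0,-0.003,0.314,0.5]]
  ],
  "squeeze": 25
}}

```text
time_s: 3.3
ee_pos: [0.5327, 0.0885, 0.1132]
eef_rot: [3.141, -0.0, 2.838]
force: [0.8, -0.2, -0.7]
grip_width: 0.0575
```

```bash
python3 - <<'E'
from h import *
print(get_obs()["ee_pos"],get_obs()["eef_rot"],get_obs()["grip_width"])
w=cam("wrist"); 
p=proj(w,[.534,.091,.145]);print(p)
crop(w,220,110,200,150,4,"w2c.png")
E
```

```text
[0.53271115 0.08846864 0.1131532 ] [ 3.14136897e+00 -4.20844382e-04  2.83803562e+00] 0.05748899427217053
[325.89235796 251.21510056]
```

View pics/w2c.png

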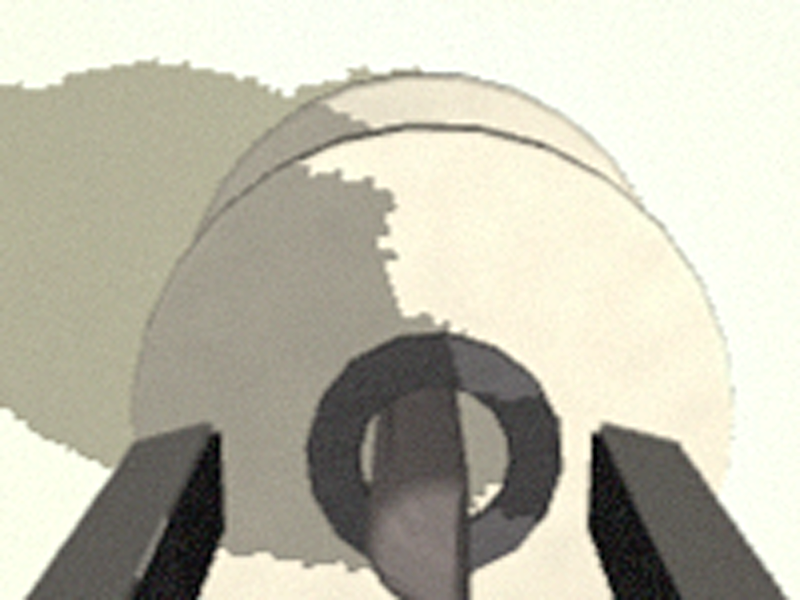

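Jaws straddle the spindle parallel to the flat (vertical edge at crop x≈468). They are centred about 1.3 mm off, so I shift and close.

Call:
{"api": "servo_tool", "payload": {
  "moves": [
    [[0,0,0,0,0.0024,0,0.5],[0,0,0,0,0.0024,0,0.7],[0,0,0,0,0.0024,0,0.9],[0,0,0,0,0.0024,0,1],[0,0,0,0,0.0024,0,1],[0,0,0,0,0.0024,0,1],[0,0,0,0,0.0024,0,1],[0,0,0,0,0.0024,0,1]]
  ],
  "squeeze": 25
}}

```text
time_s: 4.02
ee_pos: [0.5335, 0.09, 0.1142]
eef_rot: [3.141, 0.001, 2.839]
force: [0.8, 2.0, -0.3]
grip_width: 0.0135
```

Call:
{"api": "servo_tool", "payload": {
  "moves": [
    [[0,0,0.07,0.0006,0.0001,0,1],[0,0,0.14,0.0012,0.0002,0,1],[0,0,0.21,0.0018,0.0004,0,1],[0,0,0.28,0.0025,0.0007,0,1],[0,0,0.35,0.003,0.001,0,1],[0,0,0.42,0.0037,0.0013,0,1],[0,0,0.49,0.0042,0.0018,0,1],[0,0,0.56,0.0046,0.0023,0,1],[0,0,0.63,0.005,0.0029,0,1],[0,0,0.7,0.0054,0.0035,0,1],[0,0,0.76,0.0056,0.004,0,1],[0,0,0.802,0.0057,0.0043,0,1]]
  ]
}}

```text
time_s: 5.02
ee_pos: [0.5298, 0.0915, 0.1141]
eef_rot: [-3.138, 0.002, 1.574]
force: [-15.6, -10.8, 11.8]
grip_width: 0.0134
```

Call:
{"api": "servo_tool", "payload": {
  "moves": [
    [[0,0,0,0,0,0,1],[0,0,0,0,0,0,1],[0,0,0,0,0,0,1],[0,0,0,0,0,0,1]]
  ]
}}

```text
time_s: 5.35
ee_pos: [0.5296, 0.0914, 0.1142]
eef_rot: [-3.138, 0.002, 1.574]
force: [-4.8, -2.5, 3.3]
grip_width: 0.0138
```

```bash
python3 - <<'E'
from h import *
o=get_obs();print(o["ee_pos"],o["eef_rot"],o["force"],o["moment"])
w=cam("wrist"); crop(w,220,110,200,150,4,"w3c.png")
c=cam("top"); crop(c,260,120,80,110,5,"m3.png")
E
```

```text
[0.52964288 0.09138903 0.11419802] [-3.13754060e+00  2.25005329e-03  1.57449315e+00] [-4.79247679 -2.48448948  3.34521784] [-0.46410982  0.63350697 -0.00507882]
```

View pics/w3c.png

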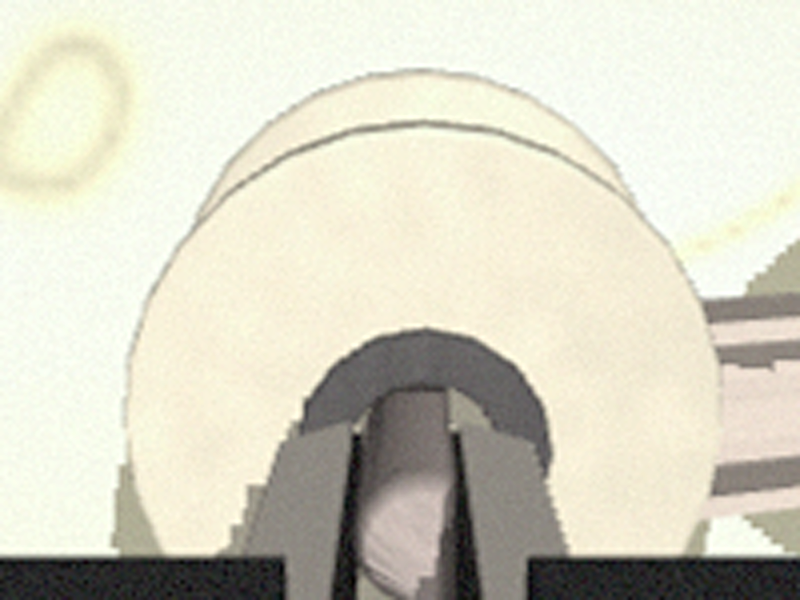

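```bash
python3 - <<'E'
from h import *
w=cam("wrist"); crop(w,380,160,130,90,6,"w3s.png")
E
```

```text
(no output)
```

View pics/w3s.png

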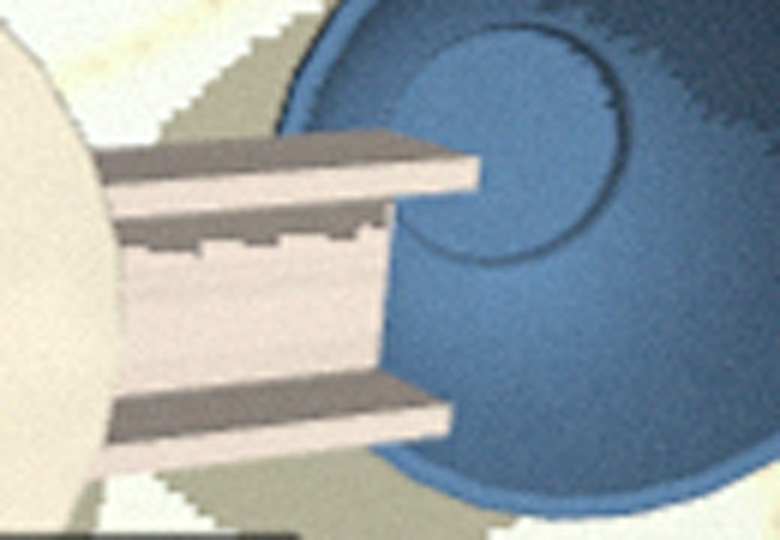

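View pics/m3.png

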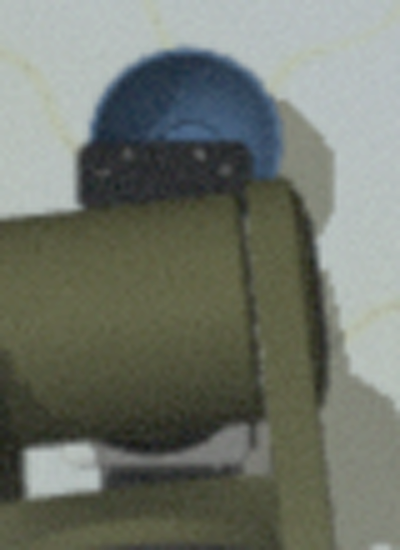

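```bash
python3 - <<'E'
from h import *
w=cam("wrist");c=cam("top")
def und(k,p): return np.linalg.inv(np.array(k["intrinsics"]))@np.array([p[0],p[1],1.])
def tri(a,b):
    P=lambda k:np.array(k["intrinsics"])@np.c_[k["R"],k["t"]]
    X=cv2.triangulatePoints(P(w),P(c),np.array(a,float),np.array(b,float)); X=(X[:3]/X[3]).ravel()
    print(X,proj(w,X)-a,proj(c,X)-b); return X
W=lambda u,v:(380+u/6-.5,160+v/6-.5); C=lambda u,v:(260+u/5-.5,120+v/5-.5)
A=tri(W(478,174),C(158,201));B=tri(W(450,420),C(224,201)); M=(A+B)/2; print(M)
ax=np.array([.534,.0925]);d=M[:2]-ax;print(np.arctan2(d[1],d[0]),np.linalg.norm(d)); e=A-B;print("cross",np.arctan2(e[1],e[0])-np.pi/2)
for z in(.06,.07,.08): 
  q=(ray(w,W(478,174),z)+ray(w,W(450,420),z))/2; print(z,q,np.arctan2(q[1]-.0925,q[0]-.534))
E
```

```text
[0.63272416 0.10844172 0.07263131] [-0.82029404  0.61940135] [-0.14541529 -0.17195285]
[0.63249903 0.07612069 0.07285957] [-0.98353892  0.54234976] [-0.13390381 -0.21277906]
[0.63261159 0.09228121 0.07274544]
-0.002218736842096499 0.09861183635716397
cross -0.00696532413675599
0.06 [0.63918009 0.08884198 0.06      ] -0.034764655195629504
0.07 [0.63452311 0.09189585 0.07      ] -0.006010037871480673
0.08 [0.62986614 0.09494971 0.08      ] 0.025547919566871538
```

Triangulated spout tip gives yaw about 0.00, and the spindle is now held at about 0.00. Release, lift and go to the collar.

Call:
{"api": "servo_tool", "payload": {
  "moves": [
    [[0,0,0,0,0,0,0.8],[0,0,0,0,0,0,0.6],[0,0,0,0,0,0,0.5],[0,0,0,0,0,0,0.5],[0,0,0,0,0,-0.06,0.5],[0,0,0,0,0,-0.12,0.5],[0,0,0,0,0,-0.2,0.4],[0,0,0,0,0,-0.28,0.4],[0,0,0.07,-0.06,-0.01,-0.3,0.4],[0,0,0.14,-0.13,-0.03,-0.3,0.4],[0,0,0.21,-0.2,-0.04,-0.3,0.4]]
  ]
}}

```text
time_s: 6.52
ee_pos: [0.5102, -0.009, 0.2655]
eef_rot: [-3.14, 0.003, 1.241]
force: [0.5, -0.4, -1.0]
grip_width: 0.0563
```

```bash
python3 - <<'E'
from h import *
plan([.453,-.287,.19],.26); print(get_obs()["ee_pos"])
E
```

```text
turn [3.000e-04 2.100e-03 6.244e-01] shift [-0.5625  0.0721  0.1525] t 6.5167
[ 0.51018352 -0.0090474   0.26548975]
```

Call:
{"api": "servo_tool", "payload": {
  "moves": [
    [[0,0,0.07,-0.07,0.01,0,0.36],[0,0,0.14,-0.14,0.02,0,0.36],[0,0,0.21,-0.21,0.03,0,0.36],[0,0.001,0.28,-0.28,0.04,0.02,0.36],[0,0.001,0.35,-0.35,0.05,0.05,0.36],[0,0.002,0.42,-0.42,0.06,0.08,0.36],[0,0.002,0.49,-0.49,0.07,0.11,0.36],[0,0.002,0.56,-0.55,0.072,0.14,0.36],[0,0.002,0.624,-0.5625,0.072,0.1525,0.36],[0,0.002,0.624,-0.5625,0.072,0.1525,0.36],[0,0.002,0.624,-0.5625,0.072,0.1525,0.36]]
  ]
}}

```text
time_s: 7.43
ee_pos: [0.453, -0.2869, 0.19]
eef_rot: [-3.142, 0.0, 0.263]
force: [-0.3, 0.4, 0.6]
grip_width: 0.0605
```

```bash
python3 - <<'E'
from h import *
o=get_obs();print(o["ee_pos"],o["eef_rot"])
w=cam("wrist"); p=proj(w,[.453,-.287,.028]);print(p); crop(w,260,120,120,100,6,"w4c.png")
c=cam("top"); crop(c,260,120,80,110,5,"m4.png")
s=cam("scene"); crop(s,285,170,70,110,5,"m4s.png")
E
```

```text
[ 0.45295127 -0.28690675  0.19000531] [-3.14156724e+00  5.78240252e-05  2.63215602e-01]
[320.94220222 180.31716293]
```

View pics/w4c.png

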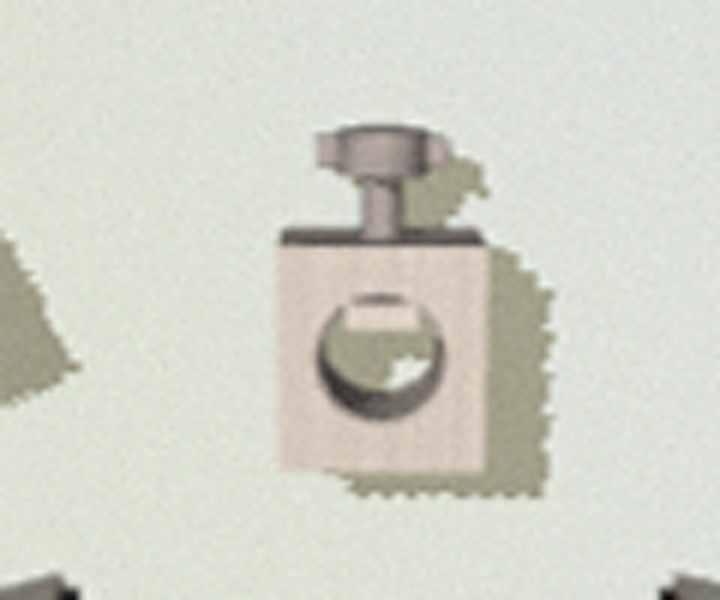

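View pics/m4.png

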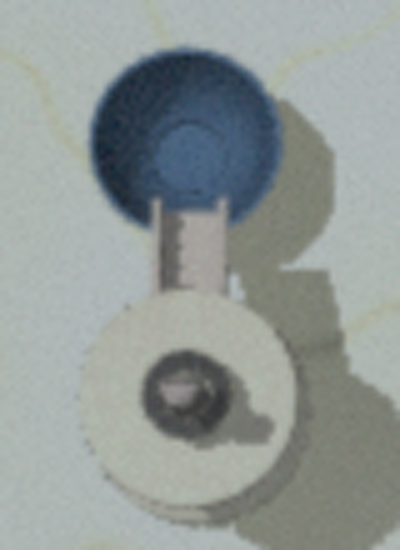

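View pics/m4s.png

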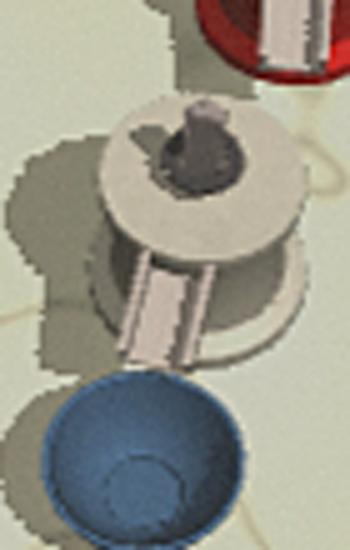

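The spindle's flat now faces the spout in the top view (edge about horizontal at crop (180,382)), with bowl and spout unchanged. The collar sits square with the tool, top face at crop (280..487, 245..470).

```bash
python3 - <<'E'
from h import *
w=cam("wrist")
P=np.array([ray(w,(260+u/6-.5,120+v/6-.5),.028) for u,v in [(279,245),(485,245),(488,471),(279,471)]])
print(P,P.mean(0),[np.linalg.norm(P[i]-P[(i+1)%4]).round(4) for i in range(4)])
m=P.mean(0); plan([m[0],m[1],.005],.263)
E
```

```text
[[ 0.47155903 -0.26418022  0.028     ]
 [ 0.48170909 -0.30169965  0.028     ]
 [ 0.43948363 -0.31441643  0.028     ]
 [ 0.42888291 -0.27520255  0.028     ]] [ 0.45540867 -0.28887471  0.028     ] [np.float64(0.0389), np.float64(0.0441), np.float64(0.0406), np.float64(0.0441)]
turn [ 0.0009 -0.0006  0.0007] shift [0.0018 0.0056 0.3717] t 7.6333
```

Call:
{"api": "servo_tool", "payload": {
  "moves": [
    [[0,0,0,0.0018,0.0056,0.07,0.36],[0,0,0,0.0018,0.0056,0.14,0.36],[0,0,0,0.0018,0.0056,0.21,0.36],[0,0,0,0.0018,0.0056,0.28,0.36],[0,0,0,0.0018,0.0056,0.33,0.36],[0,0,0,0.0018,0.0056,0.36,0.36],[0,0,0,0.0018,0.0056,0.3715,0.36],[0,0,0,0.0018,0.0056,0.3715,0.36],[0,0,0,0.0018,0.0056,0.3715,0.5],[0,0,0,0.0018,0.0056,0.3715,0.7],[0,0,0,0.0018,0.0056,0.3715,0.9],[0,0,0,0.0018,0.0056,0.3715,1]]
  ],
  "squeeze": 50
}}

```text
time_s: 8.63
ee_pos: [0.4559, -0.2892, 0.0062]
eef_rot: [3.139, -0.002, 0.264]
force: [-0.1, 1.7, 5.2]
grip_width: 0.0397
```

Call:
{"api": "servo_tool", "payload": {
  "moves": [
    [[0,0,0,0,0,0,1],[0,0,0,0,0,0,1],[0,0,0,0,0,0,1]]
  ]
}}

```text
time_s: 8.88
ee_pos: [0.4559, -0.2891, 0.0063]
eef_rot: [3.139, -0.002, 0.264]
force: [-0.2, 0.9, -2.1]
grip_width: 0.0396
```

```bash
python3 - <<'E'
from h import *
o=get_obs();print(o["ee_pos"],o["eef_rot"],o["force"],o["grip_width"])
w=cam("wrist"); crop(w,220,150,200,140,4,"w5c.png")
plan([.5325,.0932,.19],0)
E
```

```text
[ 0.45587509 -0.28914561  0.00626115] [ 3.13889976e+00 -2.05234562e-03  2.64327843e-01] [-0.18415805  0.94420916 -2.13194283] 0.0395856165916031
turn [ 0.0015 -0.0015  0.1682] shift [ 0.3484 -0.6972 -0.3687] t 8.9333
```

View pics/w5c.png

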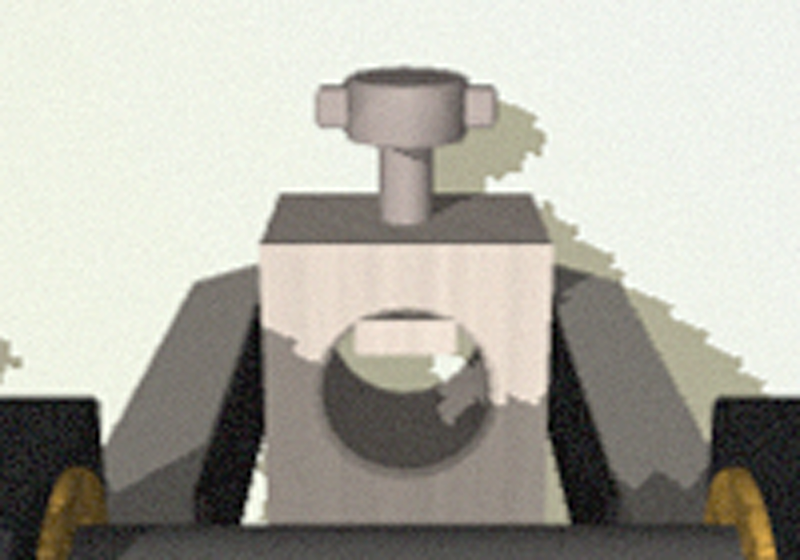

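```bash
python3 - <<'E'
from h import *
w=cam("wrist");o=get_obs();R=Ro.from_euler("xyz",o["eef_rot"]);z=.028
f=lambda u,v:R.inv().apply(ray(w,(220+u/4-.5,150+v/4-.5),z)-o["ee_pos"])
for q in [(322,392),(488,392),(405,310),(405,473),(260,243),(552,243)]: print(q,f(*q).round(4))
E
```

```text
(322, 392) [-0.001  -0.0115 -0.0218]
(488, 392) [-0.001   0.0116 -0.0217]
(405, 310) [ 0.0111  0.0001 -0.0217]
(405, 473) [-0.0134  0.     -0.0218]
(260, 243) [ 0.0207 -0.0195 -0.0218]
(552, 243) [ 0.0206  0.0199 -0.0217]
```

Grip confirmed (39.6 mm). The bore centre is 1.2 mm behind the TCP in tool x. Lift and carry over the spindle.

```bash
python3 - <<'E'
from h import *
plan([.5343,.0931,.2],0)
E
```

```text
turn [ 0.0015 -0.0015  0.1683] shift [ 0.3519 -0.696  -0.3886] t 8.9833
```

Call:
{"api": "servo_tool", "payload": {
  "moves": [
    [[0,0,0,0,0,-0.05,1],[0,0,0,0,0,-0.12,1],[0,0,0,0,0,-0.2,1],[0,0,0,0,0,-0.28,1],[0,0,0,0,0,-0.35,1],[0,0,0.02,0.02,-0.05,-0.389,1],[0,0,0.04,0.05,-0.11,-0.389,1],[0,0,0.06,0.08,-0.17,-0.389,1],[0,0,0.08,0.11,-0.23,-0.389,1],[0,0,0.1,0.14,-0.29,-0.389,1],[0,0,0.12,0.17,-0.35,-0.389,1],[0,0,0.14,0.2,-0.4,-0.389,1]]
  ]
}}

```text
time_s: 9.98
ee_pos: [0.4995, -0.0676, 0.2004]
eef_rot: [3.14, -0.002, 0.043]
force: [0.8, -0.7, -1.9]
grip_width: 0.0396
```

```bash
python3 - <<'E'
from h import *
plan([.5343,.0931,.2],0)
E
```

```text
turn [ 0.0013 -0.0016  0.0275] shift [ 0.0834 -0.3181  0.0004] t 9.9833
```

Call:
{"api": "servo_tool", "payload": {
  "moves": [
    [[0.001,-0.001,0.01,0.02,-0.06,0,1],[0.001,-0.001,0.02,0.04,-0.13,0,1],[0.001,-0.001,0.0275,0.06,-0.2,0,1],[0.001,-0.001,0.0275,0.07,-0.26,0,1],[0.001,-0.0015,0.0275,0.08,-0.3,0,1],[0.001,-0.0015,0.0275,0.0834,-0.318,0,1],[0.001,-0.0015,0.0275,0.0834,-0.318,0,1],[0.001,-0.0015,0.0275,0.0834,-0.318,0,1]]
  ]
}}

```text
time_s: 10.65
ee_pos: [0.5341, 0.0926, 0.1999]
eef_rot: [3.141, 0.0, 0.0]
force: [0.3, -0.7, -2.5]
grip_width: 0.0397
```

```bash
python3 - <<'E'
from h import *
o=get_obs();print(o["ee_pos"],o["eef_rot"],o["force"])
w=cam("wrist"); crop(w,220,150,200,140,4,"w6c.png")
s=cam("scene"); crop(s,270,130,100,130,4,"s6.png")
plan([.5343,.0931,.15],0)
E
```

```text
[0.53411303 0.09255749 0.19993794] [3.14097705e+00 4.17879296e-04 3.13433918e-04] [ 0.34502776 -0.68472288 -2.48977089]
turn [ 0.0004  0.0001 -0.0008] shift [ 0.0002 -0.0026  0.1003] t 10.75
```

View pics/w6c.png

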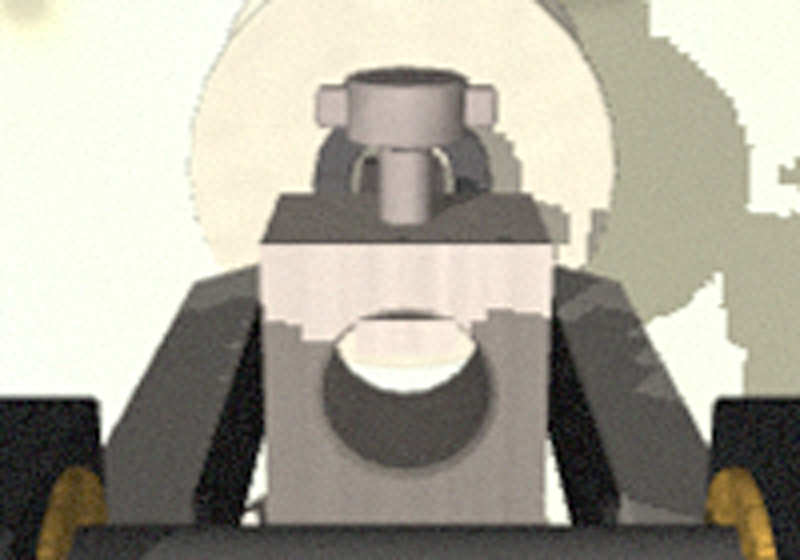

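View pics/s6.png

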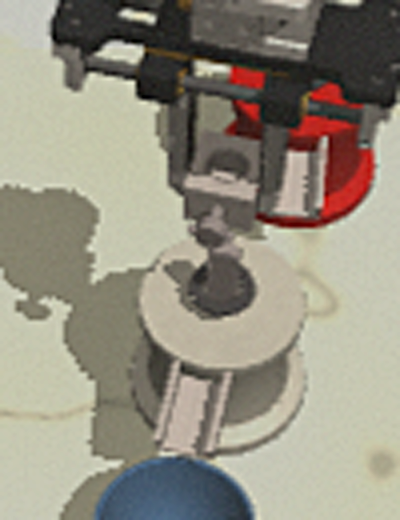

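In the wrist view, the washer centre (403,150) lines up with the collar centre (406) to about 0.5 mm. I descend gently onto the spindle bevel.

Call:
{"api": "servo_tool", "payload": {
  "moves": [
    [[0,0,-0.001,0.0004,-0.0013,0.03,1],[0,0,-0.001,0.0004,-0.0013,0.06,1],[0,0,-0.001,0.0004,-0.0013,0.08,1],[0,0,-0.001,0.0004,-0.0013,0.09,1],[0,0,-0.001,0.0004,-0.0013,0.1,1],[0,0,-0.001,0.0004,-0.0013,0.105,1],[0,0,-0.001,0.0004,-0.0013,0.11,1],[0,0,-0.001,0.0004,-0.0013,0.115,1]]
  ]
}}

```text
time_s: 11.42
ee_pos: [0.5346, 0.0925, 0.1429]
eef_rot: [3.141, -0.001, 0.0]
force: [-0.5, -0.2, -1.8]
grip_width: 0.0394
```

Call:
{"api": "servo_tool", "payload": {
  "moves": [
    [[0,0,0,0,-0.0008,0.01,1],[0,0,0,0,-0.0008,0.02,1],[0,0,0,0,-0.0008,0.03,1],[0,0,0,0,-0.0008,0.04,1],[0,0,0,0,-0.0008,0.045,1],[0,0,0,0,-0.0008,0.05,1],[0,0,0,0,-0.0008,0.05,1]]
  ],
  "squeeze": 60
}}

```text
time_s: 12.0
ee_pos: [0.5345, 0.0928, 0.1174]
eef_rot: [3.141, 0.0, 0.0]
force: [-0.1, -0.5, -2.1]
grip_width: 0.0395
```

```bash
python3 - <<'E'
from h import *
o=get_obs();print(o["ee_pos"],o["eef_rot"],o["force"])
w=cam("wrist"); crop(w,220,150,200,140,4,"w7c.png")
E
```

```text
[0.53445838 0.09278425 0.11739524] [3.14100225e+00 1.19352216e-05 3.12409070e-04] [-0.05316264 -0.49709896 -2.09159863]
```

View pics/w7c.png

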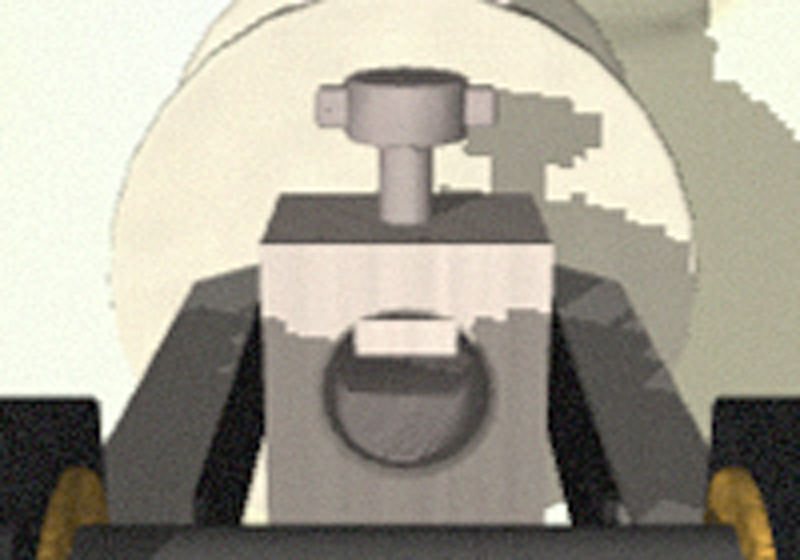

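The spindle is visible inside the bore with flat against flat, and there is no side force. Next I press down.

Call:
{"api": "servo_tool", "payload": {
  "moves": [
    [[0,0,0,0,0,0.004,1],[0,0,0,0,0,0.008,1],[0,0,0,0,0,0.012,1],[0,0,0,0,0,0.016,1],[0,0,0,0,0,0.019,1],[0,0,0,0,0,0.022,1],[0,0,0,0,0,0.022,1],[0,0,0,0,0,0.022,1]]
  ]
}}

```text
time_s: 12.72
ee_pos: [0.5349, 0.0928, 0.1072]
eef_rot: [3.141, -0.001, 0.0]
force: [-1.5, 0.4, 6.0]
grip_width: 0.0394
```

Call:
{"api": "servo_tool", "payload": {
  "moves": [
    [[0,0,0,-0.0005,0,0.002,1],[0,0,0,-0.0005,0,0.004,1],[0,0,0,-0.0005,0,0.004,1],[0,0,0,-0.0005,0,0.004,1]]
  ]
}}

```text
time_s: 13.05
ee_pos: [0.535, 0.0928, 0.107]
eef_rot: [3.141, -0.003, 0.0]
force: [-8.9, -1.0, 21.7]
grip_width: 0.0399
```

```bash
python3 - <<'E'
from h import *
o=get_obs();print(o["ee_pos"],o["eef_rot"],o["force"],o["grip_width"])
w=cam("wrist"); crop(w,220,150,200,140,4,"w8c.png")
s=cam("scene"); crop(s,270,130,100,130,4,"s8.png")
E
```

```text
[0.53499065 0.09284455 0.10704251] [ 3.14121699e+00 -2.89845708e-03  3.92182372e-04] [-8.86230539 -0.96928893 21.71082049] 0.03989485761052443
```

View pics/w8c.png

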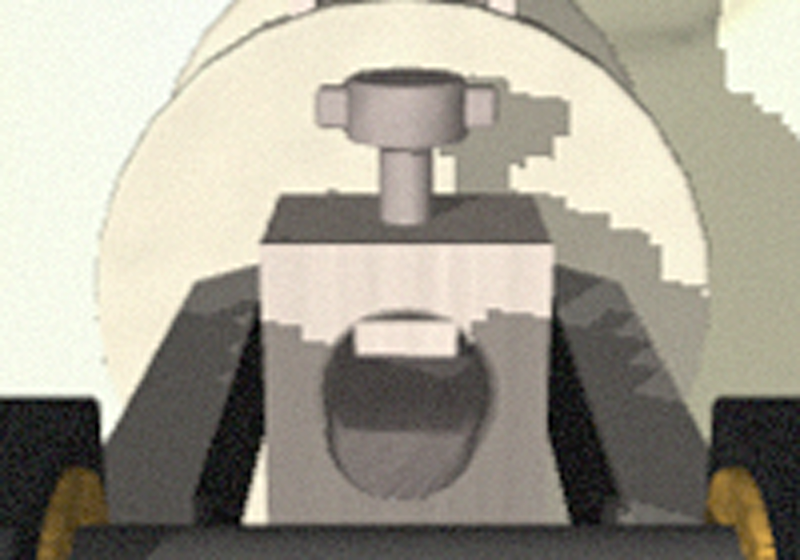

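View pics/s8.png

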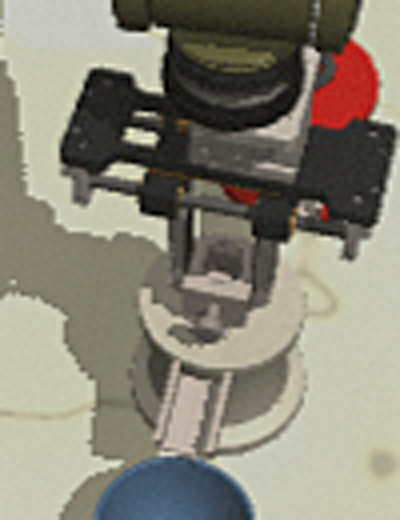

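Hard stop reached: about 24 N with no further travel, and the collar has not slipped in the grip. I hold briefly, then hand in.

Call:
{"api": "servo_tool", "payload": {
  "moves": [
    [[0,0,0,-0.001,0,0.001,1],[0,0,0,-0.001,0,0.001,1],[0,0,0,-0.001,0,0.001,1],[0,0,0,-0.001,0,0.001,1]]
  ]
}}

```text
time_s: 13.48
ee_pos: [0.5349, 0.0928, 0.1072]
eef_rot: [3.141, -0.004, 0.0]
force: [-2.1, -0.7, 8.0]
grip_width: 0.0396
```

```bash
python3 - <<'E'
from h import *
o=get_obs();print(o["time_s"],o["ee_pos"],o["eef_rot"],o["force"],o["grip_width"])
if o["ee_pos"][2]<.1085 and o["force"][2]>4: print(hand_in())
E
```

```text
13.4833 [0.53488582 0.09282434 0.10720661] [ 3.14122250e+00 -4.19856081e-03  4.53313534e-04] [-2.12930034 -0.66274974  7.95557255] 0.039570413524484406
the job is handed in; nothing more can be done
None
```

I turned the bare spindle from about 1.27 rad to about 0.00, in line with the spout. I then put the smallest collar (measured 40 x 44 mm) over it with the thumbscrew toward the spout and pressed it down to the hard stop. I handed in at 13.5 s, still gripping and pressing; no verdict was reported.

**Last checks:**
- **Height:** the TCP was at z = 0.107 m, which puts the collar's underside at about 0.101 m. That is the washer fully down, with about 10 N of push held.
- **Grip and angle:** finger opening was 39.6 mm at a 60 N squeeze. Tool yaw was 0.000 and tilt 0.004 rad.
- **Fit:** before the last press, the wrist picture showed the spindle in the bore with flat against flat.
- **Bowl, jar and spoon:** the path stayed clear of all three. The bowl looked unmoved in the last pictures; I did not re-measure the jar or spoon.

**Disagreements:**
- The top and wrist cameras differed by about 2.5 mm on the collar's position; I used the wrist camera.
- At the hard stop a sideways force of about 9 N showed briefly. It fell to about 2 N after I eased the push from about 24 N.

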